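Gauge a specimen clamp: spacer under the tile, tile held flush

TASK

Pick up the flat spacer with the upright tab (not the wedge) and slide it, tip first and from the apron side, under the raised tile of the one clamp whose gap is wide enough, centred and square, until its tip meets the stop; then let go of it. Then press that clamp's tile straight down on its boss until it sits firmly flush on the spacer and finish while still holding it pressed: the springs lift it if you let go. Leave the two narrower clamps and everything else on the bench alone.

Things in the scene. Friction and masses are not known exactly. Their poses are not given: they have to be found in the camera images.
- spacer: Plain aluminium spacer: flat tongue 90 x 36 x 15 mm with an upright grip tab, 14 (x) x 24 (y) mm, at its rear end, centred at x = -38 mm; tab top 55 mm above the underside. Origin: centre of the underside; x points from tab to free tip. About 160 g. Lies left or right of the clamps. Home in a clamp, its origin is at x -12, y 0, z +12 mm in the clamp's frame, the tab in front of the tile.
- clamp_a: Specimen clamp fixed to the bench. Black base, x -75 to +45 mm, 70 mm wide, 12 mm thick; origin on its underside, directly below the tile's centre. The front 50 mm (-x, towards the robot) is a bare apron; behind it a white tile (see boss_a) is held level over the base by springs, the gap under it open at the front. A low stop 6 mm high at the back has its front face at x = +33 mm.
- clamp_b: Specimen clamp, same shape and frame as clamp_a. The three clamps are alike but for the height of the gap between base and tile: 22 mm in one (which one must be read), 8 to 10 mm in the other two; the spacer's tongue is 15 mm thick.
- clamp_c: Specimen clamp, same shape and frame as clamp_a. On each clamp two upright guide rods, 7 mm thick in 10 mm wide springs, stand at x = 0, y = +-29 mm and reach 50 mm above the bench.
- boss_a (a point): Top centre of the aluminium press boss (32 mm diameter, 10 mm high) in the middle of clamp_a's tile (50 (x) x 64 (y) x 8 mm thick). It lies 18 mm above the tile's underside, so the gap is its height minus 30 mm (bench at z = 0, base 12 mm). Press here, straight down.
- tile_a (a joint): How far clamp_a's tile is pressed down, m; 0 = fully raised by its springs; it moves straight down only. It starts to move at about 2 N and needs about 5 N at 7 mm; let go, it springs up. In the wide clamp it meets the inserted spacer after 7 mm; a lasting push of about 12 N in all seats it firmly.
- boss_b (a point): Top centre of the aluminium press boss (32 mm diameter, 10 mm high) in the middle of clamp_b's tile (50 (x) x 64 (y) x 8 mm thick). It lies 18 mm above the tile's underside, so the gap is its height minus 30 mm (bench at z = 0, base 12 mm). Press here, straight down.
- tile_b (a joint): How far clamp_b's tile is pressed down, m; 0 = fully raised by its springs; it moves straight down only. It starts to move at about 2 N and needs about 5 N at 7 mm; let go, it springs up. In the wide clamp it meets the inserted spacer after 7 mm; a lasting push of about 12 N in all seats it firmly.
- boss_c (a point): Top centre of the aluminium press boss (32 mm diameter, 10 mm high) in the middle of clamp_c's tile (50 (x) x 64 (y) x 8 mm thick). It lies 18 mm above the tile's underside, so the gap is its height minus 30 mm (bench at z = 0, base 12 mm). Press here, straight down.
- tile_c (a joint): How far clamp_c's tile is pressed down, m; 0 = fully raised by its springs; it moves straight down only. It starts to move at about 2 N and needs about 5 N at 7 mm; let go, it springs up. In the wide clamp it meets the inserted spacer after 7 mm; a lasting push of about 12 N in all seats it firmly.
- wedge: Plain aluminium wedge, 80 x 36 mm, 26 mm high at its -x end sloping to 3 mm at +x; origin at the centre of its underside. NOT the spacer; leave it.
- ring: Steel ring, 28 mm outside, 12 mm high, lying between two clamps; origin centre of underside. Leave it.
- cap: Small black knob cap, 20 mm diameter, 14 mm high, between two clamps; origin centre of underside. Leave it.
- jar: Amber glass jar with white lid, 48 mm diameter, 60 mm high, behind the clamps; origin centre of underside. Leave it.
- dish: Shallow white dish, 84 mm diameter, 18 mm high, behind the clamps; origin centre of underside. Leave it.
- loupe: Black eye loupe, 40 mm diameter at the foot, 42 mm high, behind the clamps; origin centre of underside. Leave it.
- driver: Screwdriver with black handle, 150 mm long, about 25 mm high, lying on the bench between robot and clamps. Leave it.
There are look-alikes about, which are no part of the job. Leave any blue look-alike of the clamp_a alone.

How it is judged (in metres and radians):
On the way:
1. the spacer lies home under the raised tile of the wide clamp, let go (x of spacer in the frame of clamp_b between -0.02 and -0.006 m and y of spacer in the frame of clamp_b between -0.009 and 0.009 m and z of spacer in the frame of clamp_b between 0.009 and 0.0145 m and angle between the x axis of spacer and the x axis of clamp_b, either way round below 0.16 rad and angle between spacer's own z axis and vertical below 0.08 rad and value of joint tile_b below 0.003 m and contact force between the fingers and spacer below 0.3 N), for 0.2 s.
At the end, for the whole second after the job is handed in: Spacer flat in the wide clamp, within 8 mm of the stop, 9 mm of the centre line, 0.16 rad of square, not touched; the fingers hold the tile down (over 5 N, over 6 mm) so that it bears on the spacer with over 2 N; other tiles up (x of spacer in the frame of clamp_b between -0.02 and -0.006 m and y of spacer in the frame of clamp_b between -0.009 and 0.009 m and z of spacer in the frame of clamp_b between 0.009 and 0.0145 m and angle between the x axis of spacer and the x axis of clamp_b, either way round below 0.16 rad and angle between spacer's own z axis and vertical below 0.08 rad and value of joint tile_b above 0.006 m and contact force between tile_b and spacer above 2 N and contact force between the fingers and tile_b above 5 N and contact force between the fingers and spacer below 0.5 N and value of joint each of tile_a, tile_c below 0.002 m); the arm keeps its last pose, push and grip.
It fails at once if a narrower clamp's tile is pressed down (value of joint any of tile_a, tile_c above 0.002 m).
It fails at once if a bystander is disturbed (moved more than 25 mm) (distance of any of wedge, ring, cap, jar, dish, loupe, driver from where it was at the start of the episode above 0.025 m).
It also fails if it takes over 64 s, if anything falls off the work surface, if the arm or the gripper's body presses on something with over 40 N, if the wrist force passes 120 N, or if a joint passes its speed limit or range.

ROBOT

A 7-joint arm with a two-finger parallel gripper is mounted at the origin on the work surface. World frame = base frame: x ahead of the robot, y to its left, z up, the work surface at z = 0. Lengths are in mm, angles in rad, forces in N, time in s.
With the tool pointing down it reaches from about 400 to 875 mm from the base axis. Payload 4.4 kg.
Tool frame: the origin (TCP) lies at the very end of the fingers, on their centre line; the grasp point (between the pads) lies 19 mm behind it (ctrl.grasp_offset is the distance from the TCP to the grasp point, in mm); z points along the fingers, y is the line along which they close (so a half turn about z gives the same grasp; the last joint's range is limited). The gripper opens to 85 mm and grips with 20 to 120 N. Pads are 22 mm wide; open, the fingers measure 114 mm over their backs; the gripper's body (76 mm by 85 mm) begins 54 mm behind the grasp point. The pads swing forward as they close: fully open they stand 13 mm farther back than shut.
Start: joints at [-1.411, 0.628, 0.038, 1.517, -0.027, 0.996, -0.02], TCP at [145.5, 633.52, 231.313] pointing down, gripper open.
Joint ranges: [-3.06, 3.06], [-0.37, 2.12], [-1.25, 1.32], [0.18, 2.47], [-1.1, 4.24], [0.23, 1.98], [-2.94, 2.94]. Speed limits (rad/s): [2.57, 2.57, 3.14, 3.14, 3.14, 3.14, 3.14].

INTERFACE

Orientations are given as [roll, pitch, yaw] about the fixed x, y, z axes, in that order (R = Rz(yaw) Ry(pitch) Rx(roll)).
In Python, from cell import status, cams, ctrl gives the robot as it stands.
- The arm moves only by the tool move_arm, never from a script. Its argument "plan" is a list of rows, each a list of 3 entries, a list of its own where there are three numbers: the shift along the world's x, y, z in mm, then the turn, a rotation vector about the world's x, y, z in degrees, then the opening, from 0 (shut) to 1 (fully open). In form: [[[x, y, z], [wx, wy, wz], gripper], ...]. A call has 1 to 10 rows; each row shifts and turns the commanded pose from where the row before left it; what a row does not reach is not made up. A row lasts 1/8 s, in which the tool goes at most 62.5 mm and 10.7 degrees, less where a joint would pass 70% of its speed; a pose out of reach is approached as far as the arm can. A call with a gripper value outside its range is refused whole. The fingers move at their own pace and stop on an object; the grip force is fixed at half the most. Time passes only in rows, so rows that do not move let the fingers close. It gives the time, the measured TCP pose, the force, the opening and the grip force at its end, in the units of the state.
- status.read_state(): the state, without advancing time (a new reading comes with each control period).
- cams.get_image(name): name is "scene" or "top" or "wrist"; returns the picture (384x512x3 uint8, blue, green, red); there is no depth.
- cams.camera_params(name): a dict with "K" (3x3 intrinsics, pixels), "k1" (the pictures are not rectified: a ray, as slopes to the right and down, at radius r is drawn at 1 + k1 r^2 times it, then the intrinsics apply), "pose" (4x4, takes a point from camera to world coordinates); the wrist camera has in their place "tool_from_camera" (4x4, takes a point from camera to tool coordinates, whose origin is the TCP and whose axes are the flange's). Camera axes: x right, y down, z forward; pixel columns grow to the right and rows downward; lengths in mm; the calibration is good to about 2 mm. A picture is of the moment at which its call begins: read the wrist's pose just before it. camera_params takes no time and is no camera call.
- ctrl.finish_job(): hands the job in; it is judged then, once.
The state is a dict: "clock": time; "qpos": joint angles; "qd": joint speeds; "tau": joint torques, N m; "eef_pos": TCP position; "tool_rot": TCP orientation; "force": force on the tool from outside, world axes, zero at the start; "torque": the same for the moment, N m; "width": finger opening in mm; "gripper_force": force on a finger pad.
Only numpy, scipy, OpenCV 4.12 (cv2) and the standard library are available. Lean on these libraries where they do the work, as an engineer would, in place of code of your own. Each camera call takes 0.05 s, during which the arm holds its last target. There are 200 camera calls.

## Working session

There is one attempt and no reset: what is moved stays moved. The work goes in short steps, Python scripts to look and compute and a tool call to move; the robot and the scene stay as the last step left them, time stands still between calls to the robot, and variables do not carry over. Pictures are saved under pics/ and viewed, at most 10 in all, crops included, and the job is handed in when it is done.

Besides the shell and the picture viewer there is one more tool, called after "Request:" by a JSON object that holds its "api" and its "payload", one argument or row to a line. move_arm: Moves the arm, as the interface text tells. Its arguments: {"type":"object","properties":{"plan":{"type":"array","items":{"type":"array"}}},"required":["plan"]}

```bash
mkdir -p pics; cat > h.py <<'E'
import numpy as np, cv2
from cell import status, cams, ctrl
from scipy.spatial.transform import Rotation as R
def pose(name, st=None):
    p=cams.camera_params(name)
    if 'pose' in p: T=np.array(p['pose'])
    else:
        st=st or status.read_state()
        W=np.eye(4); W[:3,:3]=R.from_euler('xyz',st['tool_rot']).as_matrix(); W[:3,3]=st['eef_pos']
        T=W@np.array(p['tool_from_camera'])
    return np.array(p['K']),p['k1'],T
def ray(c,u,v):
    K,k1,T=c
    d=np.array([(u-K[0,2])/K[0,0],(v-K[1,2])/K[1,1]]); s=d.copy()
    for _ in range(20): s=d/(1+k1*(s@s))
    return T[:3,3],T[:3,:3]@np.array([s[0],s[1],1])
def onz(c,u,v,z):
    o,d=ray(c,u,v); return o+d*(z-o[2])/d[2]
def proj(c,P):
    K,k1,T=c; q=T[:3,:3].T@(np.array(P,float)-T[:3,3]); s=q[:2]/q[2]; s=s*(1+k1*(s@s))
    return K[0,0]*s[0]+K[0,2],K[1,1]*s[1]+K[1,2]
def tri(c1,p1,c2,p2):
    A=[];b=[]
    for c,p in((c1,p1),(c2,p2)):
        o,d=ray(c,*p); d/=np.linalg.norm(d); M=np.eye(3)-np.outer(d,d); A.append(M); b.append(M@o)
    P=np.linalg.solve(sum(A),sum(b)); return P,[np.linalg.norm(A[i]@P-b[i]) for i in(0,1)]
E
python3 - <<'E'
from h import *
s=status.read_state();print(s)
for n in('scene','top'):
    cv2.imwrite(f'pics/{n}0.png',cams.get_image(n))
    K,k,T=pose(n);print(n,K[0,0],k,T.round(2).tolist())
print(pose('wrist')[2].round(2).tolist())
E
```

```text
{'clock': 0.0, 'qpos': array([-1.41080665,  0.62934797,  0.03845245,  1.51834913, -0.02696409,
        0.99629308, -0.02000768]), 'qd': array([ 0.00047629,  0.00018729,  0.00017552, -0.00087711,  0.00062725,
       -0.00028036,  0.0001453 ]), 'tau': array([-3.84975028e-04, -5.63396645e+01,  1.22633748e+00, -1.93450034e+01,
        1.10313058e-02,  1.02637513e-02, -9.82934267e-06]), 'eef_pos': array([145.36982457, 632.90700353, 230.39412861]), 'tool_rot': array([-3.13971429e+00,  6.07928935e-05,  2.91580682e+00]), 'force': array([0.09255485, 0.63944503, 0.47304241]), 'torque': array([ 0.03756342, -0.01604404,  0.00482989]), 'gripper_force': 0.0, 'width': 85.57313815302976}
scene 464.5167593978213 -0.02439735099229311 [[-0.32, 0.66, -0.68, 1285.12], [0.95, 0.23, -0.23, 245.16], [0.0, -0.71, -0.7, 784.79], [0.0, 0.0, 0.0, 1.0]]
top 366.8564983033218 -0.05945191000874954 [[-0.03, -0.99, 0.1, 518.88], [-1.0, 0.03, 0.01, -12.2], [-0.02, -0.1, -1.0, 976.98], [0.0, 0.0, 0.0, 1.0]]
[[0.22, 0.94, 0.26, 77.5], [0.97, -0.22, -0.06, 647.74], [-0.0, 0.27, -0.96, 373.2], [0.0, 0.0, 0.0, 1.0]]
```

View pics/scene0.png

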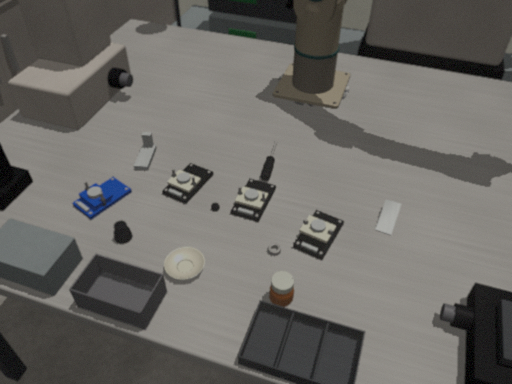

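View pics/top0.png

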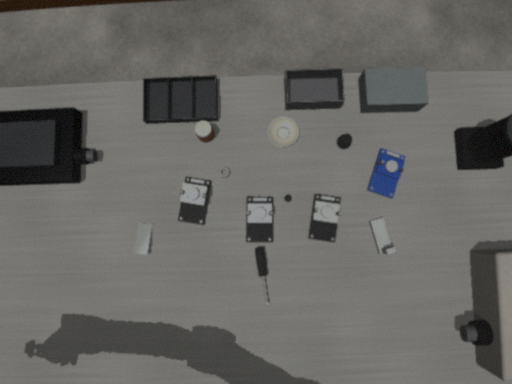

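The scene view shows the robot with three black clamps at (188,182), (254,198) and (319,232), and the spacer with its tab at (147,150). The wedge is at (389,217) and the blue decoy clamp at (102,197). In the top view the clamps are at (325,217), (260,218) and (195,200), and the spacer is at (383,236) with its tab at about (390,251).

```bash
python3 - <<'E'
from h import *
t=cv2.imread('pics/top0.png')[165:285,170:410]; s=cv2.imread('pics/scene0.png')[125:255,120:350]
a=cv2.resize(t,(600,300),interpolation=cv2.INTER_CUBIC);b=cv2.resize(s,(530,300),interpolation=cv2.INTER_CUBIC)
b=cv2.copyMakeBorder(b,0,0,0,70,cv2.BORDER_CONSTANT)
cv2.imwrite('pics/c1.png',cv2.convertScaleAbs(np.vstack([a,b]),alpha=1.3))
E
```

```text
(no output)
```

View pics/c1.png

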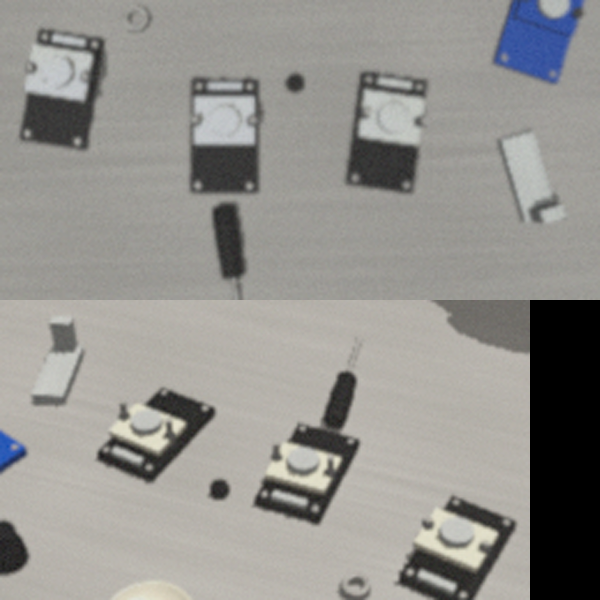

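The clamp on the left in the top view (right in the scene view) has rods that barely stick out above its tile, so it is probably the wide one. I'll triangulate the bosses to confirm.

```bash
python3 - <<'E'
from h import *
T=pose('top');S=pose('scene')
for n,a,b in(('L',(58,72),(457,230)),('M',(223,119),(303,160)),('R',(394,118),(146,121))):
    P,e=tri(T,(a[0]/2.5+170,a[1]/2.5+165),S,(b[0]/2.304+120,b[1]/2.308+125));print(n,P.round(1),np.round(e,1))
t=lambda x,y,z:onz(T,x/2.5+170,y/2.5+165,z).round(1)
print('clampL corners',[t(*p,12) for p in((40,30),(104,38),(87,149),(21,140))])
print('M corners',[t(*p,12) for p in((190,78),(260,78),(259,192),(190,192))])
print('spacer',t(499,138,15),t(532,130,15),t(523,222,0),'tabtop',t(553,213,55))
P,e=tri(T,(553/2.5+170,213/2.5+165),S,(62/2.304+120,20/2.308+125));print(P,e)
E
```

```text
L [614.5 160.4  44.3] [0.5 0.5]
M [562.2  -8.2  32.1] [0.4 0.4]
R [ 557.9 -184.3   28.4] [0.1 0.1]
clampL corners [array([663.6, 184.8,  12. ]), array([652.8, 116.3,  12. ]), array([535.6, 136.3,  12. ]), array([546.9, 206.2,  12. ])]
M corners [array([607.3,  25.9,  12. ]), array([605.1, -48. ,  12. ]), array([485.7, -43. ,  12. ]), array([487.7,  29. ,  12. ])]
spacer [ 534.2 -296.2   15. ] [ 541.5 -331.5   15. ] [ 445.1 -321.3    0. ] tabtop [ 457.1 -334.6   55. ]
[ 456.43491836 -335.29282469   50.03419948] [np.float64(1.0525028317108498), np.float64(1.0525028317108305)]
```

The left clamp in the top view is the wide one: its boss measures 12 to 16 mm higher than the other two. I'll go over it with the wrist camera first.

Request:
{"api": "move_arm", "payload": {
  "plan": [
    [[30, -30, 0], [0, 0, 1], 1],
    [[38, -42, 0], [0, 0, 1], 1],
    [[38, -42, 0], [0, 0, 1], 1],
    [[38, -42, 0], [0, 0, 0], 1],
    [[38, -42, 0], [0, 0, 0], 1],
    [[38, -42, 0], [0, 0, 0], 1],
    [[38, -42, 0], [0, 0, 0], 1],
    [[38, -42, 0], [0, 0, 0], 1],
    [[38, -42, 0], [0, 0, 0], 1],
    [[38, -42, 0], [0, 0, 0], 1]
  ]
}}

```text
clock: 1.35
eef_pos: [518.4, 224.1, 231.1]
tool_rot: [-3.142, -0.0, 2.968]
force: [2.0, -0.1, 0.1]
width: 85.3
gripper_force: 0.0
```

Request:
{"api": "move_arm", "payload": {
  "plan": [
    [[38, -42, 0], [0, 0, 0], 1],
    [[0, -12, 0], [0, 0, 0], 1],
    [[0, 0, 0], [0, 0, 0], 1],
    [[0, 0, 0], [0, 0, 0], 1]
  ]
}}

```text
clock: 1.85
eef_pos: [554.3, 173.6, 231.2]
tool_rot: [3.141, -0.001, 2.971]
force: [-0.6, 0.1, -0.4]
width: 85.5
gripper_force: 0.0
```

```bash
python3 - <<'E'
from h import *
s=status.read_state();print(s['eef_pos'],s['tool_rot'],s['qpos'],s['qd'].max());c=pose('wrist',s)
im=cams.get_image('wrist');cv2.imwrite('pics/w1.png',im)
for P in((541.2,171.3,12),(658.2,150.5,12),(615,158,52)):print(np.round(proj(c,P)))
E
```

```text
[554.32098366 173.62305901 231.22044583] [ 3.14056547e+00 -1.21672413e-03  2.97094097e+00] [-0.37997638  0.52821064  0.04459119  1.71672511 -0.03064044  0.89787602
  1.07780192] 0.004173576374703531
[250. 152.]
[250. 253.]
[249. 231.]
```

View pics/w1.png

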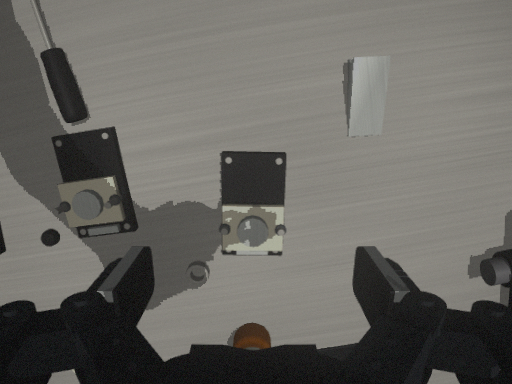

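The wrist view shows the wide clamp upright in the image: apron corners at (221,152) and (286,152), boss at (253,230), ring at (199,272). The wedge is at (368,97), and another clamp is at (95,180).

```bash
python3 - <<'E'
from h import *
im=cv2.imread('pics/w1.png');g=cv2.GaussianBlur(cv2.cvtColor(im,cv2.COLOR_BGR2GRAY),(3,3),0).astype(float)
c=pose('wrist')
L=[];Rr=[];F=[]
for v in range(170,200,2):
    r=g[v]; L.append((205+np.argmin(np.diff(r[205:240]))+.5,v)); Rr.append((270+np.argmax(np.diff(r[270:300]))+.5,v))
for u in range(235,272,2): F.append((u,140+np.argmin(np.diff(g[140:170,u]))+.5))
f=lambda P:np.median([onz(c,u,v,12)[:2] for u,v in P],0)
def line(P):
    Q=np.array([onz(c,u,v,12)[:2] for u,v in P],np.float32); l=cv2.fitLine(Q,cv2.DIST_HUBER,0,.01,.01).ravel(); return l
l,r,fr=line(L),line(Rr),line(F);
for x in(l,r,fr):print(x.round(3),np.degrees(np.arctan2(x[1],x[0])).round(1))
d=l[:2]*np.sign(l[0])+r[:2]*np.sign(r[0]); d/=np.linalg.norm(d); n=np.array([-d[1],d[0]])
print('width',(l[2:]-r[2:])@n,'yaw',np.degrees(np.arctan2(d[1],d[0])))
o=d*((fr[2:]@d)+75)+n*((l[2:]+r[2:])@n/2);print('origin',o)
R0=g[215:250,230:275]
h=cv2.HoughCircles(cv2.medianBlur(im[:,:,1],3)[200:260,215:292],cv2.HOUGH_GRADIENT,1,30,param1=80,param2=12,minRadius=10,maxRadius=22);print(h)
for q in h[0]:print(onz(c,q[0]+215,q[1]+200,52))
E
```

```text
[ 9.80000e-01 -1.98000e-01  5.70644e+02  1.33840e+02] -11.4
[ 9.86000e-01 -1.65000e-01  5.83245e+02  2.02872e+02] -9.5
[2.06000e-01 9.79000e-01 5.41794e+02 1.76649e+02] 78.1
width -70.17239 yaw -10.462834
origin [615.22565 161.2869 ]
[[[36.5 31.5 15.8]]]
[615.69305849 160.59467466  52.        ]
```

Both measurements agree: clamp origin is about (615.3, 160.8), yaw about -10.5°, base width 70 mm as given. Next, the spacer.

Request:
{"api": "move_arm", "payload": {
  "plan": [
    [[-6, -30, 0], [0, 0, 2], 1],
    [[-10, -50, 0], [0, 0, 3], 1],
    [[-10, -50, 0], [0, 0, 3], 1],
    [[-14, -58, 0], [0, 0, 3], 1],
    [[-14, -58, 0], [0, 0, 3], 1],
    [[-14, -58, 0], [0, 0, 3], 1],
    [[-14, -58, 0], [0, 0, 3], 1],
    [[-14, -58, 0], [0, 0, 2], 1],
    [[-14, -48, 0], [0, 0, 2], 1],
    [[-10, -30, 0], [0, 0, 0.3], 1]
  ]
}}

```text
clock: 3.15
eef_pos: [435.2, -327.9, 231.5]
tool_rot: [-3.141, 0.0, -2.891]
force: [0.1, 1.0, 0.5]
width: 85.2
gripper_force: 0.0
```

Request:
{"api": "move_arm", "payload": {
  "plan": [
    [[0, 0, 0], [0, 0, 0], 1],
    [[0, 0, 0], [0, 0, 0], 1],
    [[0, 0, 0], [0, 0, 0], 1]
  ]
}}

```text
clock: 3.52
eef_pos: [436.6, -324.4, 231.4]
tool_rot: [3.141, 0.001, -2.888]
force: [-0.3, 0.1, -0.8]
width: 85.2
gripper_force: 0.0
```

```bash
python3 - <<'E'
from h import *
s=status.read_state();print(s['eef_pos'],s['tool_rot'],s['qpos']);c=pose('wrist',s)
im=cams.get_image('wrist');cv2.imwrite('pics/w2.png',im)
for P in((538,-314,15),(457,-335,55)):print(np.round(proj(c,P)))
E
```

```text
[ 436.57994534 -324.44168704  231.38050889] [ 3.14089151e+00  5.40603985e-04 -2.88752640e+00] [ 0.6089396   0.4756445  -0.03057599  1.81460013  0.01744765  0.8517714
  2.3951239 ]
[240. 250.]
[238. 189.]
```

View pics/w2.png

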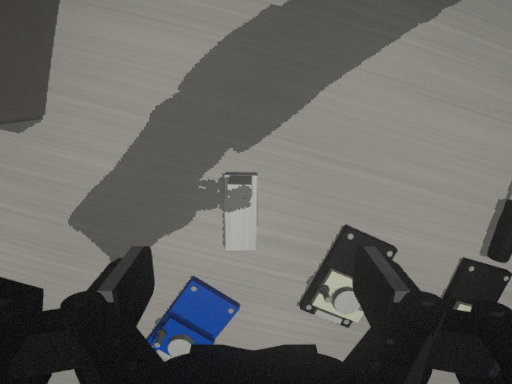

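The spacer is near the image centre: tip edge about (226..256, 250), tab near (240,178). I'll zoom in for the edges.

```bash
python3 - <<'E'
from h import *
im=cv2.imread('pics/w2.png')[160:260,210:275]
cv2.imwrite('pics/w2c.png',cv2.convertScaleAbs(cv2.resize(im,None,fx=6,fy=6,interpolation=cv2.INTER_NEAREST),alpha=1.3))
E
```

```text
(no output)
```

View pics/w2c.png

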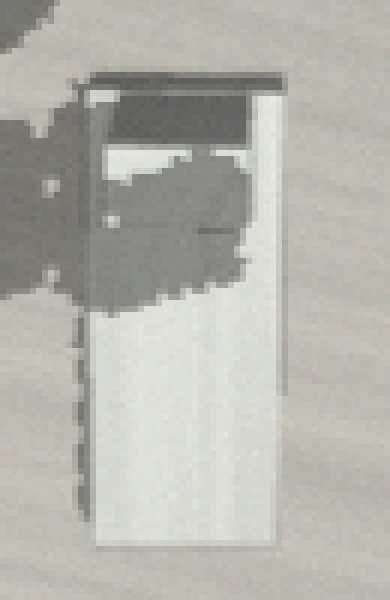

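In the crop, the tongue's top corners are rear (90,90), (286,90) and tip (96,546), (277,546). The tab top spans x 104..247, y 145..229.

```bash
python3 - <<'E'
from h import *
c=pose('wrist')
f=lambda x,y,z:onz(c,x/6+210-.5,y/6+160-.5,z)[:2]
a,b,p,q=[f(*k,15) for k in((90,90),(286,90),(96,546),(277,546))]
t=[f(*k,55) for k in((104,145),(248,145),(104,229),(246,229))]
print([np.linalg.norm(x) for x in(a-b,p-q,a-p,b-q)])
d=(p+q-a-b);print('yaw',np.degrees(np.arctan2(d[1],d[0])));d/=np.linalg.norm(d);print('centre',(a+b+p+q)/4)
print('tab pred',(a+b+p+q)/4-38*d,'tab top',np.mean(t,0),[np.linalg.norm(t[0]-t[1]),np.linalg.norm(t[0]-t[2])])
E
```

```text
[np.float64(35.19686071795517), np.float64(34.743411718311656), np.float64(89.60609899921404), np.float64(89.56107754518551)]
yaw 13.735732298823187
centre [ 494.81176194 -324.57808092]
tab pred [ 457.89851528 -333.60095303] tab top [ 458.2591355  -334.16453261] [np.float64(23.147999589992324), np.float64(14.098548754013832)]
```

Request:
{"api": "move_arm", "payload": {
  "plan": [
    [[21.4, -9.6, 0], [0, 0, -0.8], 1],
    [[0, 0, -50], [0, 0, 0], 1],
    [[0, 0, -55], [0, 0, 0], 1],
    [[0, 0, -50], [0, 0, 0], 1],
    [[0, 0, -30], [0, 0, 0], 1],
    [[0, 0, -20], [0, 0, 0], 1],
    [[0, 0, 0], [0, 0, 0], 1],
    [[0, 0, 0], [0, 0, 0], 1]
  ]
}}

```text
clock: 4.58
eef_pos: [457.8, -335.9, 27.1]
tool_rot: [-3.141, 0.001, -2.904]
force: [-0.6, 0.3, 0.3]
width: 85.5
gripper_force: 0.0
```

Request:
{"api": "move_arm", "payload": {
  "plan": [
    [[0, 1.5, 0], [0, 0, 0], 0.7],
    [[0, 0, 0], [0, 0, 0], 0.4],
    [[0, 0, 0], [0, 0, 0], 0.2],
    [[0, 0, 0], [0, 0, 0], 0.1],
    [[0, 0, 0], [0, 0, 0], 0],
    [[0, 0, 0], [0, 0, 0], 0],
    [[0, 0, 0], [0, 0, 0], 0],
    [[0, 0, 0], [0, 0, 0], 0]
  ]
}}

```text
clock: 5.58
eef_pos: [457.0, -334.7, 26.8]
tool_rot: [-3.141, 0.0, -2.905]
force: [-0.8, 0.2, 6.0]
width: 22.9
gripper_force: 59.3
```

Tab gripped at 22.9 mm with 59 N. Lift and carry it to the front of the apron.

Request:
{"api": "move_arm", "payload": {
  "plan": [
    [[0, 0, 20], [0, 0, 0], 0],
    [[0, 0, 40], [0, 0, 0], 0],
    [[0, 20, 30], [0, 0, -1], 0],
    [[5, 45, 0], [0, 0, -3], 0],
    [[5, 55, 0], [0, 0, -3], 0],
    [[5, 55, 0], [0, 0, -3], 0],
    [[5, 55, 0], [0, 0, -3], 0],
    [[5, 55, 0], [0, 0, -3], 0],
    [[5, 55, 0], [0, 0, -3], 0],
    [[5, 55, 0], [0, 0, -3], 0]
  ]
}}

```text
clock: 6.82
eef_pos: [491.7, 62.1, 116.1]
tool_rot: [-3.141, -0.0, 2.992]
force: [0.6, 0.0, -1.7]
width: 22.8
gripper_force: 59.1
```

Request:
{"api": "move_arm", "payload": {
  "plan": [
    [[5, 55, 0], [0, 0, -2], 0],
    [[0, 42, 0], [0, 0, 0], 0],
    [[0, 25, 0], [0, 0, 0], 0],
    [[0, 0, 0], [0, 0, 0], 0],
    [[0, 0, 0], [0, 0, 0], 0],
    [[0, 0, 0], [0, 0, 0], 0]
  ]
}}

```text
clock: 7.58
eef_pos: [497.0, 180.7, 116.3]
tool_rot: [-3.141, -0.0, 2.957]
force: [-0.1, -0.4, -2.1]
width: 22.5
gripper_force: 59.1
```

```bash
python3 - <<'E'
from h import *
s=status.read_state();print(s['eef_pos'],s['tool_rot'],s['width'],s['force'])
im=cams.get_image('wrist');cv2.imwrite('pics/w3.png',im)
E
```

```text
[497.00333941 180.6540836  116.28549739] [-3.14070980e+00 -1.16448306e-04  2.95692765e+00] 22.495285106452158 [-0.10739532 -0.42211111 -2.07690732]
```

View pics/w3.png

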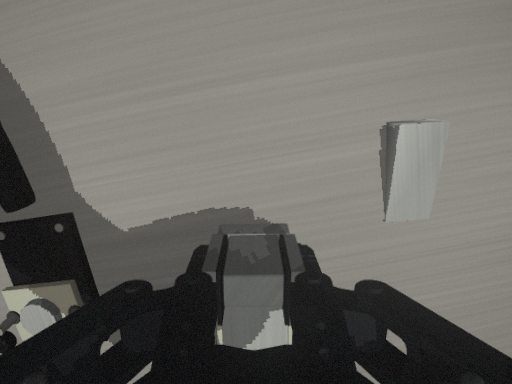

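The held spacer is at (254,290). Its tip edge is at about row 346 and its rear edge at about row 224. The wedge and the next clamp are off to the sides, clear of it. I'll check its pose in the tool.

```bash
python3 - <<'E'
from h import *
c=pose('wrist');s=status.read_state()
a,b,p,q=[onz(c,*k,104.5)[:2] for k in((217,224),(288,224),(218,346),(292,346))]
print([np.linalg.norm(x) for x in(a-b,p-q,a-p,b-q)])
d=(p+q-a-b);print('yaw',np.degrees(np.arctan2(d[1],d[0])),'tool',np.degrees(s['tool_rot'][2])-180);d/=np.linalg.norm(d)
print('tab from centre',(a+b+p+q)/4-38*d,s['eef_pos'])
d=np.array([.983,-.182]);n=np.array([.182,.983])
print('in clamp frame',[( (x-[615.3,160.8])@d,(x-[615.3,160.8])@n) for x in(s['eef_pos'][:2],(a+b+p+q)/4)])
for dx in(-45,45):
  for dy in(-18,18): 
    P=s['eef_pos'][:2]+d*(38+dx)+n*dy; print(dx,dy,np.round(proj(c,[*P,104.5])))
im=cv2.imread('pics/w3.png')[215:365,195:315]
cv2.imwrite('pics/w3c.png',cv2.convertScaleAbs(cv2.resize(im,None,fx=4,fy=4,interpolation=cv2.INTER_NEAREST),alpha=1.5))
E
```

```text
[np.float64(34.34377833103122), np.float64(40.808364718435676), np.float64(72.16674592232422), np.float64(72.29329939885832)]
yaw -9.546825419717603 tool -10.577051095609221
tab from centre [485.17981604 181.61336385] [497.03960334 180.84338607 116.32129191]
in clamp frame [(np.float64(-119.89786618024645), np.float64(-1.8207436813279259)), (np.float64(-93.71246804525252), np.float64(-2.597416130301383))]
-45 -18 [218. 230.]
-45 18 [292. 229.]
45 -18 [224. 375.]
45 18 [287. 375.]
```

View pics/w3c.png

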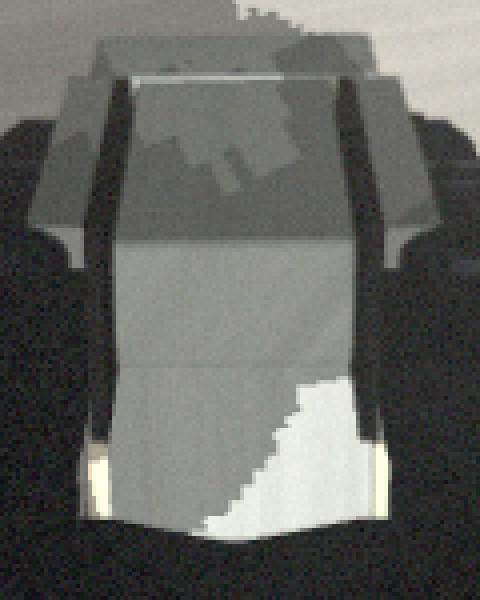

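The tip is hidden behind the gripper body. The tongue's rear edge at cols 219..290 is centred in the pads and sits about 2 mm forward of prediction, and it looks square. Lower to insertion height.

Request:
{"api": "move_arm", "payload": {
  "plan": [
    [[0.3, 1.8, -20], [0, 0, 0], 0],
    [[0, 0, -30], [0, 0, 0], 0],
    [[0, 0, -16], [0, 0, 0], 0],
    [[0, 0, -8], [0, 0, 0], 0],
    [[0, 0, 0], [0, 0, 0], 0],
    [[0, 0, 0], [0, 0, 0], 0]
  ]
}}

```text
clock: 8.38
eef_pos: [497.8, 184.3, 43.0]
tool_rot: [3.141, 0.001, 2.959]
force: [-0.1, 0.1, -2.5]
width: 23.3
gripper_force: 59.1
```

```bash
python3 - <<'E'
from h import *
s=status.read_state();print(s['eef_pos'],s['tool_rot'],s['force'])
d=np.array([.983,-.182]);n=np.array([.182,.983]);x=s['eef_pos'][:2]-[615.3,160.8];print(x@d,x@n)
im=cams.get_image('scene');c=pose('scene');print(proj(c,(575,168,30)))
u,v=map(int,proj(c,(575,168,30)))
cv2.imwrite('pics/s2.png',cv2.convertScaleAbs(cv2.resize(im[v-50:v+50,u-60:u+60],None,fx=6,fy=6,interpolation=cv2.INTER_CUBIC),alpha=1.4))
E
```

```text
[497.81339234 184.32664437  43.00551952] [3.14091959e+00 1.14884111e-03 2.95934538e+00] [-0.08641228  0.05282178 -2.52587162]
-119.77118460451673 1.74412882167287
(np.float64(324.991034797157), np.float64(217.20891057382335))
```

View pics/s2.png

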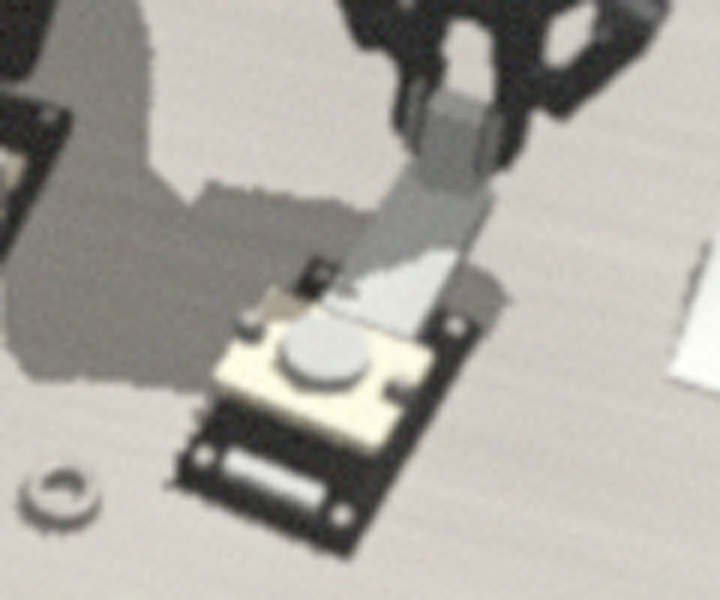

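The tongue lines up with the gap, with its tip just short of the tile. TCP is about 1.7 mm to the +y side, so I'll correct that and slide in.

Request:
{"api": "move_arm", "payload": {
  "plan": [
    [[-0.4, -2, -1], [0, 0, 0], 0],
    [[0, 0, 0], [0, 0, 0], 0],
    [[7.9, -1.5, 0], [0, 0, 0], 0],
    [[7.9, -1.5, 0], [0, 0, 0], 0],
    [[7.9, -1.5, 0], [0, 0, 0], 0],
    [[0, 0, 0], [0, 0, 0], 0]
  ]
}}

```text
clock: 9.18
eef_pos: [521.6, 177.3, 41.3]
tool_rot: [3.141, 0.001, 2.959]
force: [-0.7, 1.2, -1.3]
width: 22.7
gripper_force: 59.1
```

Request:
{"api": "move_arm", "payload": {
  "plan": [
    [[7.9, -1.2, 0], [0, 0, 0], 0],
    [[7.9, -1.5, 0], [0, 0, 0], 0],
    [[7.9, -1.5, 0], [0, 0, 0], 0],
    [[7.9, -1.5, -1], [0, 0, 0], 0],
    [[3, -0.5, 0], [0, 0, 0], 0],
    [[0, 0, 0], [0, 0, 0], 0]
  ]
}}

```text
clock: 9.93
eef_pos: [555.2, 171.4, 40.2]
tool_rot: [-3.142, -0.0, 2.959]
force: [0.0, -0.6, -1.7]
width: 22.3
gripper_force: 59.1
```

Request:
{"api": "move_arm", "payload": {
  "plan": [
    [[3.9, -0.7, 0], [0, 0, 0], 0],
    [[2.9, -0.4, -0.6], [0, 0, 0], 0],
    [[1, -0.2, 0], [0, 0, 0], 0],
    [[1, -0.2, 0], [0, 0, 0], 0],
    [[0, 0, 0], [0, 0, 0], 0]
  ]
}}

```text
clock: 10.55
eef_pos: [563.9, 170.0, 39.7]
tool_rot: [3.142, -0.0, 2.959]
force: [0.1, 0.5, -2.0]
width: 23.0
gripper_force: 59.1
```

Request:
{"api": "move_arm", "payload": {
  "plan": [
    [[1, -0.2, 0], [0, 0, 0], 0],
    [[1, -0.2, 0], [0, 0, 0], 0],
    [[0.5, -0.1, 0], [0, 0, 0], 0],
    [[0, 0, 0], [0, 0, 0], 0]
  ]
}}

```text
clock: 11.05
eef_pos: [565.3, 169.8, 39.5]
tool_rot: [-3.141, -0.002, 2.96]
force: [-3.7, 1.8, 0.7]
width: 22.7
gripper_force: 59.3
```

The tip has met the stop. Ease off slightly and set it down.

Request:
{"api": "move_arm", "payload": {
  "plan": [
    [[-1, 0.2, -0.4], [0, 0, 0], 0],
    [[0, 0, -0.4], [0, 0, 0], 0],
    [[0, 0, 0], [0, 0, 0], 0]
  ]
}}

```text
clock: 11.42
eef_pos: [565.1, 169.7, 38.9]
tool_rot: [-3.142, -0.001, 2.959]
force: [-3.2, 1.0, 0.9]
width: 23.1
gripper_force: 59.5
```

Request:
{"api": "move_arm", "payload": {
  "plan": [
    [[-0.7, 0.1, -0.5], [0, 0, 0], 0],
    [[0, 0, -0.4], [0, 0, 0], 0],
    [[0, 0, 0], [0, 0, 0], 0]
  ]
}}

```text
clock: 11.8
eef_pos: [565.2, 169.8, 38.8]
tool_rot: [3.141, 0.001, 2.959]
force: [-3.5, 0.3, 6.9]
width: 22.9
gripper_force: 60.3
```

It's seated on the base. Release gradually.

Request:
{"api": "move_arm", "payload": {
  "plan": [
    [[0, 0, 0.5], [0, 0, 0], 0.25],
    [[0, 0, 0], [0, 0, 0], 0.3],
    [[0, 0, 0], [0, 0, 0], 0.4],
    [[0, 0, 0], [0, 0, 0], 0.5],
    [[0, 0, 0], [0, 0, 0], 0.5],
    [[0, 0, 0], [0, 0, 0], 0.5]
  ]
}}

```text
clock: 12.55
eef_pos: [564.8, 169.8, 38.5]
tool_rot: [3.142, 0.0, 2.959]
force: [-0.1, -1.1, 0.0]
width: 42.4
gripper_force: 0.0
```

Request:
{"api": "move_arm", "payload": {
  "plan": [
    [[0, 0, 10], [0, 0, 0], 0.5],
    [[0, 0, 25], [0, 0, 0], 0.5],
    [[0, 0, 40], [0, 0, 0], 0.5],
    [[0, 0, 40], [0, 0, 0], 0.5],
    [[-40, 7, 20], [0, 0, 0], 0.5],
    [[-20, 4, 0], [0, 0, 0], 0.5],
    [[0, 0, 0], [0, 0, 0], 0.5],
    [[0, 0, 0], [0, 0, 0], 0.5]
  ]
}}

```text
clock: 13.55
eef_pos: [505.9, 180.7, 173.9]
tool_rot: [3.141, 0.002, 2.959]
force: [0.6, 0.3, -0.2]
width: 42.7
gripper_force: 0.0
```

```bash
python3 - <<'E'
from h import *
s=status.read_state();print(s['eef_pos'],s['tool_rot'],s['force'],s['width']);c=pose('wrist',s)
d=np.array([.983,-.182]);n=np.array([.182,.983]);o=np.array([615.3,160.8])
for x,y,z in((-57,-18,27),(-57,18,27),(-57,-12,67),(-57,12,67),(-43,12,67)):print(x,y,z,np.round(proj(c,[*(o+d*x+n*y),z])))
im=cams.get_image('wrist');cv2.imwrite('pics/w4.png',cv2.convertScaleAbs(im,alpha=1.3))
E
```

```text
[505.85305234 180.65019676 173.90828058] [3.14121051e+00 1.55007164e-03 2.95903878e+00] [ 0.64842238  0.31461629 -0.21836069] 42.72620457049671
-57 -18 27 [235. 236.]
-57 18 27 [274. 236.]
-57 -12 67 [240. 256.]
-57 12 67 [270. 256.]
-43 12 67 [270. 271.]
```

View pics/w4.png

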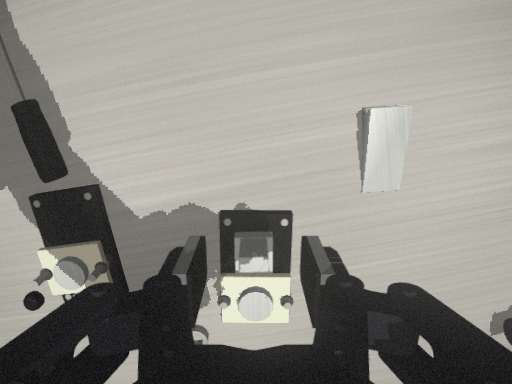

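The spacer sits centred and square in the wide clamp: rear edge at cols 235..274, row ~235, as predicted for home. Its tile is still up, with the boss at (256,304). Shut the fingers and go over the boss.

Request:
{"api": "move_arm", "payload": {
  "plan": [
    [[30, -5.5, 0], [0, 0, 0], 0.2],
    [[40, -7.2, 0], [0, 0, 0], 0],
    [[39.4, -7.2, 0], [0, 0, 0], 0],
    [[0, 0, -30], [0, 0, 0], 0],
    [[0, 0, -40], [0, 0, 0], 0],
    [[0, 0, -30], [0, 0, 0], 0],
    [[0, 0, -10], [0, 0, 0], 0],
    [[0, 0, 0], [0, 0, 0], 0]
  ]
}}

```text
clock: 14.6
eef_pos: [614.4, 160.4, 63.1]
tool_rot: [-3.141, -0.0, 2.959]
force: [0.6, 0.1, 0.6]
width: -0.1
gripper_force: 0.0
```

Request:
{"api": "move_arm", "payload": {
  "plan": [
    [[0.5, 0.2, -5], [0, 0, 0], 0],
    [[0, 0, -3], [0, 0, 0], 0],
    [[0, 0, -2], [0, 0, 0], 0],
    [[0, 0, -2], [0, 0, 0], 0],
    [[0, 0, -2], [0, 0, 0], 0],
    [[0, 0, 0], [0, 0, 0], 0]
  ]
}}

```text
clock: 15.35
eef_pos: [614.8, 161.2, 49.7]
tool_rot: [3.141, 0.0, 2.959]
force: [-0.1, 0.2, 2.7]
width: 0.2
gripper_force: 1.5
```

Touching at 2.7 N. Press on.

Request:
{"api": "move_arm", "payload": {
  "plan": [
    [[0, 0, -1.5], [0, 0, 0], 0],
    [[0, 0, -1.5], [0, 0, 0], 0],
    [[0, 0, -1], [0, 0, 0], 0],
    [[0, 0, -1], [0, 0, 0], 0],
    [[0, 0, 0], [0, 0, 0], 0]
  ]
}}

```text
clock: 15.98
eef_pos: [614.8, 161.2, 45.1]
tool_rot: [3.141, 0.0, 2.959]
force: [-1.6, 0.4, 8.4]
width: 0.1
gripper_force: 4.1
```

Request:
{"api": "move_arm", "payload": {
  "plan": [
    [[0, 0, -0.5], [0, 0, 0], 0],
    [[0, 0, -0.4], [0, 0, 0], 0],
    [[0, 0, 0], [0, 0, 0], 0],
    [[0, 0, 0], [0, 0, 0], 0]
  ]
}}

```text
clock: 16.48
eef_pos: [614.8, 161.2, 45.1]
tool_rot: [3.141, 0.0, 2.959]
force: [-3.4, -0.4, 14.0]
width: 0.1
gripper_force: 7.0
```

Request:
{"api": "move_arm", "payload": {
  "plan": [
    [[0, 0, -0.3], [0, 0, 0], 0],
    [[0, 0, 0], [0, 0, 0], 0],
    [[0, 0, 0], [0, 0, 0], 0],
    [[0, 0, 0], [0, 0, 0], 0],
    [[0, 0, 0], [0, 0, 0], 0],
    [[0, 0, 0], [0, 0, 0], 0]
  ]
}}

```text
clock: 17.23
eef_pos: [614.8, 161.2, 45.1]
tool_rot: [3.141, 0.0, 2.959]
force: [-3.9, -0.4, 16.0]
width: -0.1
gripper_force: 8.0
```

Steady at 16 N with no further travel. The boss is down 7 mm and bearing on the spacer, so I'm handing it in.

```bash
python3 -c "
from cell import ctrl
print(ctrl.finish_job())"
```

```text
the job is handed in; nothing more can be done
None
```

I slid the spacer home to the stop in the wide clamp and let go of it, then handed the job in with that clamp's tile pressed about 7 mm down onto it at a steady 16 N; the verdict was not shown.

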